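Tension the scroll saw's new blade

TASK

A new blade has just been hung in the scroll saw and is still slack. Throw the quick-tension lever on the nose of the upper arm down flat, then wind the tension wheel at the arm's tail clockwise until the slack is gone and it comes up firm, at about 1 newton metre at the wheel; stop there and let go, as forcing it further strains the blade. Leave the other things where they are.

Things in the scene. Friction and masses are not known exactly. Their poses are not given: they have to be found in the camera images.
- saw: scroll saw bolted to the bench: grey cast base 190 x 570 mm, two cheeks at the rear carrying a slender upper arm, a 240 x 260 mm aluminium table under the arm's nose, motor on its +x side. Origin: on the bench under the base's middle. Its y axis runs along the arm, nose at +y, tension wheel at -y (230 mm); z is up. The arm is 34 mm wide, its top 236 mm above the bench
- wheel_grip (a point): the middle of the tension wheel, on its upright axis, at half its height: a black ribbed knob, 56 mm across and 26 mm high, to be gripped firmly across at any yaw. The arm's top lies 42 mm below this point, the wheel's top 16 mm above it. Clockwise seen from above tightens; it stays where it is left. How far it has to turn cannot be seen: 0.4 to 3.6 rad of free slack, then as told under upper_arm
- quick_lever (a joint): quick-tension cam lever on top of the arm's nose: 0 when it lies flat along the arm (thrown on), and grows as its tip is lifted; it starts at 0.6 to 0.9 rad and stays where it is left. Friction 0.12 N m (2 to 4 N pressed down near the tip), firm stop at 0. It is thrown before the wheel is wound
- lever_hinge (a point): the lever's hinge on the arm's nose: its axis is level, across the arm (the saw's x). The lever points from here towards the tail (the saw's -y)
- lever_tip (a point): the top of the lever's black grip pad, 66 mm from the hinge, in the middle of the pad, which is 20 mm wide, 26 mm long and 11 mm thick. With the lever down flat this point is 6 mm above the hinge and 253 mm above the bench. From the hinge to the pad runs a bar 14 mm wide and 7 mm thick, its top 4 mm above the hinge when flat; it can be pressed down anywhere along its length
- glue: white glue bottle with an orange cap, 60 mm across and 160 mm high, standing beyond the saw; origin under its middle
- cup: open brown cardboard cup, 80 mm across and 95 mm high, on the robot's side of the saw; origin under its middle
- brush: bench brush with a handle, 200 mm long, lying on the robot's side of the saw; origin under its middle
- offcut: flat pine offcut, 70 x 100 x 18 mm, lying on the saw's table (127 mm above the bench) on the robot's side of the blade; origin under its middle
- upper_arm (a joint): rocking of the upper arm as the blade stretches, 0.0005 to 0.001 rad at the right tension: too little to measure or see, so go by the wheel's resistance. Slack: 0.05 N m. Then 0.4 rad of take-up at 0.2 to 0.4. Then firm: from 0.5 it climbs 4 N m per rad. Set at 1.0 while turning (0.7 to 1.5 is good); at 1.7 the blade is strained. Held still, it reads up to 0.5 less than while turning

How it is judged:
By the outcome, as a careful person would: the job done as asked, in the order asked, and still so for the second after the job is handed in, with the robot touching nothing.
It also fails if it takes over 72 s, if anything falls off the work surface, if the arm or the gripper's body presses on something with over 40 N, if the wrist force passes 120 N, or if a joint passes its speed limit or range.

ROBOT

A 6-joint arm with a two-finger parallel gripper is mounted at the origin on the work surface. World frame = base frame: x ahead of the robot, y to its left, z up, the work surface at z = 0. Lengths are in mm, angles in rad, forces in N, time in s.
With the tool pointing down it reaches from about 275 to 750 mm from the base axis. Payload 10.2 kg.
Tool frame: the origin (TCP) lies midway between the tips of the shut fingers; the grasp point (between the pads) lies 19 mm behind it; z points along the fingers, y is the line along which they close (so a half turn about z gives the same grasp; the last joint's range is limited). The gripper opens to 85 mm and grips with 20 to 120 N. Pads are 22 mm wide; open, the fingers measure 114 mm over their backs; the gripper's body (76 mm by 85 mm) begins 54 mm behind the grasp point. The pads swing forward as they close: fully open they stand 13 mm farther back than shut.
Start: joints at [0.954, 0.313, 1.498, -0, 1.331, -0.223], TCP at [201.456, 484.816, 231.294] pointing down, gripper open.
Joint ranges: [-2.94, 2.94], [-0.97, 2.17], [0.19, 2.56], [-1.23, 4.37], [0.02, 3.11], [-2.88, 2.88]. Speed limits (rad/s): [2.39, 2.39, 3.01, 3.14, 3.14, 3.14].

INTERFACE

Orientations are given as a unit quaternion [w, x, y, z].
In Python, from rig import ctrl gives the robot as it stands.
- The arm moves only by the tool send_rows, never from a script. Its argument "targets" is a list of rows, each an object with "offset": the shift along the world's x, y, z in cm, a list of three; "spin": the turn about the world's z in rad. A call has 1 to 8 rows; each row is the pose to reach, as a shift and turn from the pose commanded when the call began; what a row does not reach only later rows make up. A row lasts 1/12 s, in which the tool goes at most 41.7 mm and 7.16 degrees, less where a joint would pass 70% of its speed; a pose out of reach is approached as far as the arm can. A call with a gripper value outside its range is refused whole. "grip" is the opening, from 0 (shut) to 1 (fully open), set as the call begins (left out, the last holds). The fingers move at their own pace and stop on an object; "squeeze" is the grip in N (left out, the last holds). Time passes only in rows, so rows that repeat a pose let the fingers close. It gives the time, the measured TCP pose, the force, the opening and the grip force at its end, in the units of the state.
- ctrl.sense(): the state, without advancing time (a new reading comes with each control period).
- ctrl.capture(name): name is "side" or "top"; returns (picture, depth): 420x560x3 uint8, red, green, blue; 420x560 float32, mm along the optical axis (not along the pixel's ray), 0 where there is no reading.
- ctrl.calibration(name): a dict with "fx", "fy", "cx", "cy" (pixels), "view" (4x4, takes a point from world to camera coordinates). Camera axes: x right, y down, z forward; pixel columns grow to the right and rows downward; lengths in mm; the calibration is good to about 2 mm. A picture is of the moment at which its call begins. calibration takes no time and is no camera call.
- ctrl.finish_job(): hands the job in; it is judged then, once.
Trained networks look in the newest picture that a camera, given by its name, has taken for a name from the list of things; names that differ only in an ending like _2 or _b are one class to them, and where a whole thing is asked for, a point or a joint stands for the part that bears it (a point fixed in the world has none). Each returns a list of dicts, best first, with "conf" (0 to 1); they miss things now and then, are a little off and sometimes report something else, mostly with a low value. They report only what shows in the picture. A call takes as long as a camera call.
- ctrl.search_frame(camera, query): "box" ([left, top, right, bottom] in pixels, round what is visible of it).
- ctrl.place_of(camera, query): "uv" ([column, row] in pixels: a listed point, or the origin of a listed thing).
The state is a dict: "time_s": time; "joints": joint angles; "dq": joint speeds; "tau": joint torques, N m; "eef_pos": TCP position; "ee_rot": TCP orientation; "force": force on the tool from outside, world axes, zero at the start; "wrist_torque": the same for the moment, N m; "grip_width": opening from 0.0 (shut) to 1.0 (fully open); "grip_force": force on a finger pad.
Only numpy, scipy, OpenCV 4.12 (cv2) and the standard library are available. Lean on these libraries where they do the work, as an engineer would, in place of code of your own. Each camera call takes 0.05 s, during which the arm holds its last target. There are 200 camera calls.

## Working session

There is one attempt and no reset: what is moved stays moved. The work goes in short steps, Python scripts to look and compute and a tool call to move; the robot and the scene stay as the last step left them, time stands still between calls to the robot, and variables do not carry over. Pictures are saved under pics/ and viewed, at most 10 in all, crops included, and the job is handed in when it is done.

Besides the shell and the picture viewer there is one more tool, called after ">>>" as name(argument=value, ...), one argument or row to a line, values as JSON. send_rows: Moves the arm, as the interface text tells. Its arguments: {"type":"object","properties":{"targets":{"type":"array"},"grip":{"type":"number"},"squeeze":{"type":"number"}},"required":["targets"]}

```bash
mkdir -p pics; cat > h.py <<'E'
import numpy as np, cv2
from rig import ctrl
def unproj(name,uv,depth=None,z=None):
    c=ctrl.calibration(name);V=np.array(c["view"]);R=V[:3,:3];t=V[:3,3]
    ray=R.T@np.array([(uv[0]-c["cx"])/c["fx"],(uv[1]-c["cy"])/c["fy"],1]);o=-R.T@t
    if z is not None: return o+ray*(z-o[2])/ray[2]
    u,v=int(round(uv[0])),int(round(uv[1]))
    p=depth[max(0,v-1):v+2,max(0,u-1):u+2];p=p[p>0]
    return o+ray*np.median(p) if p.size else None
E
python3 - <<'E'
from h import *
np.set_printoptions(precision=1,suppress=True)
for n in("side","top"):
    im,d=ctrl.capture(n);cv2.imwrite(f"pics/{n}0.png",im[:,:,::-1]);np.save(f"{n}d.npy",d)
    for q in("wheel_grip","lever_hinge","lever_tip","saw","cup","glue"):
        for r in ctrl.place_of(n,q)[:2]:
            print(n,q,round(r["conf"],2),np.array(r["uv"]),unproj(n,r["uv"],d))
    o=unproj(n,(0,0),z=0); V=np.array(ctrl.calibration(n)["view"]); print("cam",-V[:3,:3].T@V[:3,3])
s=ctrl.sense();print(s)
E
```

```text
side wheel_grip 0.65 [291.9 117.5] [ 563.5 -163.8  293. ]
side lever_hinge 0.89 [224.4 291.3] [601.5 298.8 263.6]
side lever_tip 0.78 [232.7 254.4] [599.6 244.4 291. ]
side lever_tip 0.59 [281.3 295.3] [521.3 219.1 143.3]
side saw 0.89 [265.4 266.4] [568.2 145.1 124.5]
side cup 0.84 [329.9 248.8] [434.5  11.6  45.5]
side cup 0.56 [235.4 211.9] [697.  -73.2  39.3]
side glue 0.79 [235.6 212.1] [696.8 -74.   37.8]
cam [460.8 605.1 801.8]
top wheel_grip 0.61 [398.4 208.6] [ 569.1 -162.5  295.5]
top lever_hinge 0.72 [119.9 183.5] [606.1 290.6 264.8]
top saw 0.78 [264.8 202.3] [579.8  51.1 236.5]
top glue 0.89 [344.1 150.7] [689.6 -96.7 107.3]
cam [ 524.7   20.3 1163. ]
{'time_s': 0.7, 'joints': array([ 1. ,  0.3,  1.5, -0. ,  1.3, -0.2]), 'dq': array([-0.,  0., -0., -0., -0., -0.]), 'tau': array([  0. , -41.2, -26. ,  -0. ,   0. ,  -0. ]), 'eef_pos': array([201.4, 484.8, 231.3]), 'ee_rot': array([0. , 0.2, 1. , 0. ]), 'force': array([-0.9,  0.3,  0.4]), 'wrist_torque': array([-0.,  0.,  0.]), 'grip_force': 0.0, 'grip_width': 1.0022856372054263}
```

View pics/side0.png

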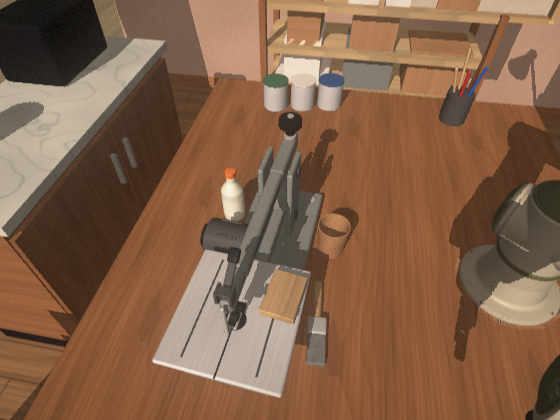

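View pics/top0.png

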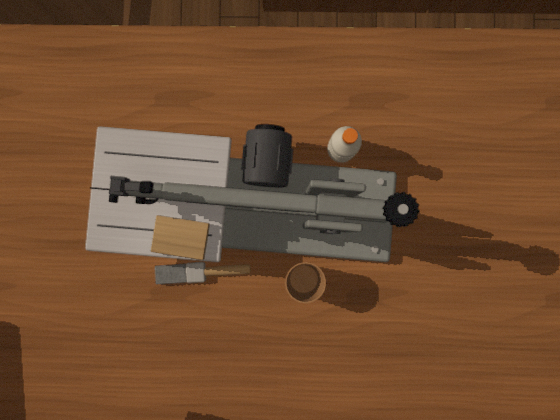

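The side view shows the saw with its lever raised at about (230,258) and its wheel at (290,122). In the top view the wheel is at (401,209), the lever at (120–155,188), the cup at (305,283) and the glue at (345,145). Next I'll refine the wheel and lever positions from depth.

```bash
python3 - <<'E'
from h import *
np.set_printoptions(precision=1,suppress=True)
for n in("top","side"):
    d=np.load(n+"d.npy");c=ctrl.calibration(n);V=np.array(c["view"]);R=V[:3,:3];t=V[:3,3]
    v,u=np.mgrid[:420,:560];P=np.stack([(u-c["cx"])/c["fx"],(v-c["cy"])/c["fy"],np.ones_like(d)],-1)*d[...,None]
    W=((P-t)@R);W[d<=0]=0
    Q=W.reshape(-1,3)
    m=(abs(Q[:,0]-567)<45)&(abs(Q[:,1]+163)<45)&(Q[:,2]>284)&(Q[:,2]<305)
    w=Q[m];print(n,"wheel",m.sum(),w.min(0),w.max(0),w.mean(0),cv2.minEnclosingCircle(w[:,:2].astype(np.float32)))
    for y in(-100,-50,0,50,100,150,200):
        m=(abs(Q[:,1]-y)<8)&(abs(Q[:,0]-590)<50)&(Q[:,2]>228)&(Q[:,2]<244);print(" arm",y,Q[m].mean(0),Q[m,0].min(),Q[m,0].max())
    for y in range(215,325,6):
        m=(abs(Q[:,1]-y)<3)&(abs(Q[:,0]-600)<35)&(Q[:,2]>240)
        if m.sum(): print("  lev",y,m.sum(),Q[m,0].min(),Q[m,0].max(),"z",Q[m,2].min(),Q[m,2].max())
im=cv2.imread("pics/side0.png")[220:330,180:290];cv2.imwrite("pics/c1.png",cv2.resize(im,None,fx=5,fy=5,interpolation=cv2.INTER_CUBIC))
E
```

```text
top wheel 905 [ 541.7 -197.1  284.2] [ 596.4 -141.6  299.5] [ 569.1 -168.3  292.2] ((569.4200439453125, -169.2810821533203), 27.996627807617188)
 arm -100 [ 579.8 -100.1  237.1] 540.0280686768007 616.1889831988066
 arm -50 [579.9 -50.  237.3] 540.7878223151332 619.2555511062792
 arm 0 [581.6  -0.1 235.3] 567.5007600282512 596.8608500627859
 arm 50 [585.   49.9 235.5] 570.4634976139323 599.5897903259186
 arm 100 [589.1 100.2 235.3] 574.7076306843155 604.1492935224812
 arm 150 [592.6 149.8 235.3] 577.6648676037036 608.5357436123866
 arm 200 [596.2 200.  235.3] 582.0045755660742 611.5880317063898
  lev 227 6 598.2860112251198 606.7629996026777 z 288.6066287147162 296.2332769829027
  lev 233 52 590.3060907015727 608.0255991180319 z 288.5232262247003 299.8826774188447
  lev 239 42 590.2692335224407 607.9810780942963 z 290.77110221760825 298.5454886229646
  lev 245 36 590.6792450121449 608.4912969330371 z 286.05705682663574 293.4858722549142
  lev 251 26 591.0624558928791 608.5985684811801 z 282.78141312695186 289.1761955138566
  lev 257 24 594.3425553504611 608.0024438730901 z 274.6539765
[... 1931 characters left out ...]
97
  lev 269 36 594.2008212134734 607.9950009173343 z 262.46609936221324 273.86268760254063
  lev 275 39 594.7605637199251 607.4048043195814 z 260.2203651895792 269.5757053191743
  lev 281 44 594.44229967776 609.1575092692552 z 254.19871545472154 265.1943548151391
  lev 287 42 586.827949808908 617.3250509011134 z 240.95387016234568 265.468507564441
  lev 293 69 586.7976298781772 617.4879456269502 z 242.28464092397445 266.5275856579661
  lev 299 78 587.3374421149209 618.0952765419216 z 240.34866542354555 265.2484903521787
  lev 305 109 587.7629776701494 618.7566756824879 z 240.2705962441791 265.3673852528717
  lev 311 61 588.8003769824749 618.4769098404767 z 240.805847788423 264.6466167945351
```

View pics/c1.png

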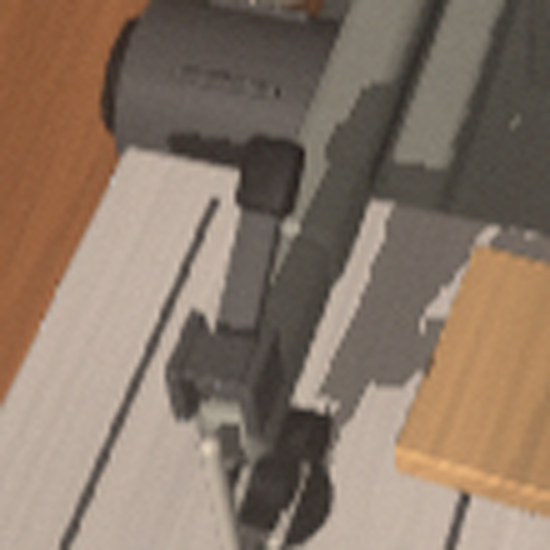

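The crop shows the lever raised. Its pad is near full-image (234,255) and its bracket near (225,293). I take the wheel axis as (569,-168) and the pad as about (599,240,293), and I'll approach above the pad.

>>> send_rows(
  targets=[
    {"offset":[1,-0.6,3.5],"spin":0},
    {"offset":[3.5,-2.2,6],"spin":0},
    {"offset":[6.5,-4,8],"spin":0},
    {"offset":[9.5,-5.9,9],"spin":0},
    {"offset":[13,-8,10],"spin":0},
    {"offset":[16.5,-10.2,10],"spin":0},
    {"offset":[20,-12.4,10],"spin":0},
    {"offset":[23,-14.2,10],"spin":0},
  ],
  grip=0,
)

```text
time_s: 1.37
eef_pos: [433.4, 341.0, 331.4]
ee_rot: [0.0, 0.196, 0.981, 0.0]
force: [-0.4, 1.3, -0.1]
grip_width: 0.002
grip_force: 0.0
```

>>> send_rows(
  targets=[
    {"offset":[3,-1.9,0],"spin":0},
    {"offset":[6,-3.7,0],"spin":0},
    {"offset":[9,-5.6,0],"spin":0},
    {"offset":[12,-7.4,0],"spin":0},
    {"offset":[14.5,-9,0],"spin":0},
    {"offset":[16.8,-10.4,0],"spin":0},
    {"offset":[16.8,-10.4,0],"spin":0},
    {"offset":[16.8,-10.4,0],"spin":0},
  ],
)

```text
time_s: 2.03
eef_pos: [600.2, 237.9, 330.4]
ee_rot: [-0.001, 0.197, 0.98, -0.0]
force: [-0.6, 0.7, 0.7]
grip_width: 0.003
grip_force: 0.0
```

>>> send_rows(
  targets=[
    {"offset":[0,0,-1.5],"spin":0},
    {"offset":[0,0,-2.7],"spin":0},
    {"offset":[-0.1,0,-3.5],"spin":0},
    {"offset":[-0.1,-0.1,-4.2],"spin":0},
    {"offset":[-0.1,-0.3,-4.9],"spin":0},
    {"offset":[-0.1,-0.4,-5.6],"spin":0},
    {"offset":[-0.1,-0.5,-6.3],"spin":0},
    {"offset":[-0.1,-0.6,-7.0],"spin":0},
  ],
)

```text
time_s: 2.7
eef_pos: [598.4, 232.7, 260.9]
ee_rot: [0.0, 0.196, 0.981, 0.0]
force: [-0.7, -1.3, 2.4]
grip_width: -0.0
grip_force: 1.1
```

>>> send_rows(
  targets=[
    {"offset":[0,0,-0.2],"spin":0},
    {"offset":[0,0,-0.4],"spin":0},
    {"offset":[0,0,-0.5],"spin":0},
  ],
)

```text
time_s: 2.95
eef_pos: [598.5, 232.8, 256.1]
ee_rot: [-0.0, 0.196, 0.981, -0.0]
force: [-0.5, -0.4, 1.9]
grip_width: 0.003
grip_force: 0.8
```

>>> send_rows(
  targets=[
    {"offset":[0,0,-0.2],"spin":0},
    {"offset":[0,0,-0.3],"spin":0},
    {"offset":[0,0,-0.3],"spin":0},
  ],
)

```text
time_s: 3.2
eef_pos: [598.5, 232.9, 253.5]
ee_rot: [0.0, 0.196, 0.981, 0.0]
force: [0.6, -0.5, 1.4]
grip_width: 0.002
grip_force: 0.9
```

>>> send_rows(
  targets=[
    {"offset":[0,0,-0.1],"spin":0},
    {"offset":[0,0,-0.2],"spin":0},
    {"offset":[0,0,-0.2],"spin":0},
  ],
)

```text
time_s: 3.45
eef_pos: [598.7, 232.8, 253.2]
ee_rot: [0.001, 0.196, 0.981, 0.0]
force: [-3.2, -0.7, 9.8]
grip_width: -0.001
grip_force: 5.3
```

The lever is at its stop: z is 253 mm and the force climbed to about 10 N. Next I'll lift and travel to the wheel, spinning so that joint 6 has room to wind clockwise.

>>> send_rows(
  targets=[
    {"offset":[0,0,2],"spin":0},
    {"offset":[0,0,5],"spin":0},
    {"offset":[0,-2,8],"spin":0.1},
    {"offset":[-0.3,-5,9],"spin":0.2},
    {"offset":[-0.6,-9,9],"spin":0.3},
    {"offset":[-0.9,-13,9],"spin":0.4},
    {"offset":[-1.2,-17,9],"spin":0.5},
    {"offset":[-1.5,-21,9],"spin":0.6},
  ],
)

```text
time_s: 4.12
eef_pos: [582.9, 21.4, 341.1]
ee_rot: [-0.0, -0.106, 0.994, 0.0]
force: [1.3, 0.1, 0.1]
grip_width: 0.003
grip_force: 0.0
```

>>> send_rows(
  targets=[
    {"offset":[-0.3,-4,0],"spin":0.1},
    {"offset":[-0.6,-8,0],"spin":0.2},
    {"offset":[-0.9,-12,0],"spin":0.3},
    {"offset":[-1.2,-15.5,0],"spin":0.4},
    {"offset":[-1.4,-18,0],"spin":0.4},
    {"offset":[-1.45,-19.1,0],"spin":0.4},
    {"offset":[-1.45,-19.1,0],"spin":0.4},
    {"offset":[-1.45,-19.1,0],"spin":0.4},
  ],
  grip=1,
)

```text
time_s: 4.78
eef_pos: [569.1, -167.5, 341.1]
ee_rot: [0.0, -0.298, 0.954, 0.0]
force: [0.2, 0.0, -0.3]
grip_width: 1.0
grip_force: 0.0
```

```bash
python3 - <<'E'
from h import *
np.set_printoptions(precision=3,suppress=True)
s=ctrl.sense();print(s["joints"],s["eef_pos"],s["wrist_torque"],s["grip_width"],s["tau"])
im,d=ctrl.capture("side");a=cv2.resize(im[220:330,180:290,::-1],(400,400));b=cv2.resize(im[60:170,235:345,::-1],(400,400))
cv2.imwrite("pics/c2.png",np.hstack([a,b]))
c=ctrl.calibration("side")
for q in("lever_tip",):
  for r in ctrl.place_of("side",q)[:2]: print(r["conf"],r["uv"],unproj("side",r["uv"],d))
E
```

```text
[-0.484  0.429  1.055  0.001  1.659 -2.66 ] [ 569.113 -167.504  341.096] [ 0.009 -0.01   0.012] 0.9998905571468634 [ -2.077 -47.304 -27.589  -0.099  -0.031  -0.066]
0.74 [237.3, 260.2] [599.131 227.387 251.639]
```

View pics/c2.png

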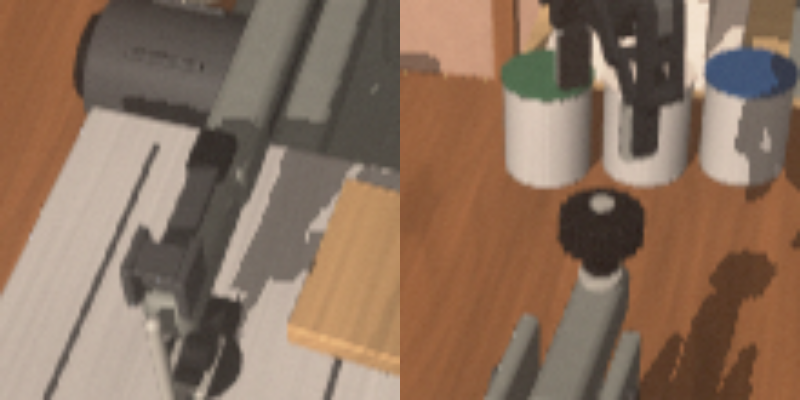

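The left crop shows the lever flat along the arm, with its tip measured at z≈252. The right crop shows the open gripper directly above the wheel. Now I'll descend and grip.

>>> send_rows(
  targets=[
    {"offset":[0,-0.1,-2],"spin":0},
    {"offset":[0,-0.1,-4],"spin":0},
    {"offset":[0,-0.1,-5.5],"spin":0},
    {"offset":[0,-0.1,-7],"spin":0},
    {"offset":[0,-0.1,-8],"spin":0},
    {"offset":[0,-0.1,-8.2],"spin":0},
    {"offset":[0,-0.1,-8.2],"spin":0},
  ],
)

```text
time_s: 5.47
eef_pos: [569.1, -168.4, 259.3]
ee_rot: [-0.0, -0.299, 0.954, 0.0]
force: [-0.2, -0.1, 0.7]
grip_width: 1.001
grip_force: 0.0
```

>>> send_rows(
  targets=[
    {"offset":[0,0,0],"spin":0},
    {"offset":[0,0,0],"spin":0},
    {"offset":[0,0,0],"spin":0},
    {"offset":[0,0,0],"spin":0},
    {"offset":[0,0,0],"spin":0},
    {"offset":[0,0,0],"spin":0},
  ],
  grip=0,
  squeeze=90,
)

```text
time_s: 5.97
eef_pos: [569.2, -169.1, 260.8]
ee_rot: [0.001, -0.299, 0.954, -0.001]
force: [-2.0, 1.6, 5.3]
grip_width: 0.63
grip_force: 94.1
```

```bash
cat > s.py <<'E'
from h import *
np.set_printoptions(precision=3,suppress=True)
s=ctrl.sense();q=s["ee_rot"];print("t",round(s["time_s"],2),"j6",s["joints"][5].round(3),"pos",s["eef_pos"],"F",s["force"],"T",s["wrist_torque"],"tau6",s["tau"][5].round(3),"dq6",s["dq"][5].round(3),"w",s["grip_width"].__round__(3),"yaw",round(2*np.arctan2(-q[1],q[2]),4))
E
python3 s.py
```

```text
t 5.97 j6 -2.663 pos [ 569.205 -169.092  260.774] F [-2.007  1.585  5.35 ] T [ 0.355  0.288 -0.037] tau6 -0.012 dq6 -0.002 w 0.63 yaw 0.6063
```

>>> send_rows(
  targets=[
    {"offset":[0,0,0],"spin":-0.08},
    {"offset":[0,0,0],"spin":-0.16},
    {"offset":[0,0,0],"spin":-0.24},
    {"offset":[0,0,0],"spin":-0.32},
    {"offset":[0,0,0],"spin":-0.4},
  ],
)

```text
time_s: 6.38
eef_pos: [569.2, -169.1, 260.8]
ee_rot: [0.001, -0.101, 0.995, -0.0]
force: [-0.8, 1.9, 6.2]
grip_width: 0.631
grip_force: 94.1
```

```bash
python3 s.py
```

```text
t 6.38 j6 -2.259 pos [ 569.174 -169.085  260.752] F [-0.78   1.853  6.152] T [0.254 0.317 0.044] tau6 -1.219 dq6 0.952 w 0.631 yaw 0.2025
```

>>> send_rows(
  targets=[
    {"offset":[0,0,0],"spin":-0.08},
    {"offset":[0,0,0],"spin":-0.16},
    {"offset":[0,0,0],"spin":-0.24},
  ],
)

```text
time_s: 6.63
eef_pos: [569.2, -169.1, 260.8]
ee_rot: [0.001, 0.019, 1.0, -0.0]
force: [-2.0, 2.1, 6.5]
grip_width: 0.63
grip_force: 94.1
```

```bash
python3 s.py
```

```text
t 6.63 j6 -2.019 pos [ 569.161 -169.106  260.765] F [-1.996  2.109  6.537] T [0.281 0.306 0.013] tau6 -1.219 dq6 0.951 w 0.63 yaw -0.0376
```

>>> send_rows(
  targets=[
    {"offset":[0,0,0],"spin":-0.08},
    {"offset":[0,0,0],"spin":-0.16},
    {"offset":[0,0,0],"spin":-0.24},
    {"offset":[0,0,0],"spin":-0.32},
  ],
)

```text
time_s: 6.97
eef_pos: [569.1, -169.1, 260.8]
ee_rot: [0.001, 0.178, 0.984, -0.0]
force: [-2.1, 1.2, 6.5]
grip_width: 0.634
grip_force: 94.0
```

```bash
python3 s.py
```

```text
t 6.97 j6 -1.7 pos [ 569.127 -169.14   260.781] F [-2.132  1.154  6.52 ] T [0.273 0.337 0.272] tau6 -0.984 dq6 0.95 w 0.634 yaw -0.3571
```

Take-up has begun: the wrist torque is about 0.27 N m. I'll use smaller steps from here.

>>> send_rows(
  targets=[
    {"offset":[0,0,0],"spin":-0.04},
    {"offset":[0,0,0],"spin":-0.08},
    {"offset":[0,0,0],"spin":-0.12},
  ],
)

```text
time_s: 7.22
eef_pos: [569.1, -169.1, 260.8]
ee_rot: [0.001, 0.235, 0.972, -0.0]
force: [-1.7, 1.2, 6.1]
grip_width: 0.635
grip_force: 93.9
```

```bash
python3 s.py
```

```text
t 7.22 j6 -1.582 pos [ 569.097 -169.127  260.763] F [-1.7    1.202  6.076] T [0.182 0.401 0.321] tau6 -0.301 dq6 0.476 w 0.635 yaw -0.4751
```

>>> send_rows(
  targets=[
    {"offset":[0,0,0],"spin":-0.04},
    {"offset":[0,0,0],"spin":-0.08},
  ],
)

```text
time_s: 7.38
eef_pos: [569.1, -169.1, 260.8]
ee_rot: [0.001, 0.274, 0.962, -0.0]
force: [-2.4, 1.7, 7.0]
grip_width: 0.631
grip_force: 93.9
```

```bash
python3 s.py
```

```text
t 7.38 j6 -1.502 pos [ 569.089 -169.118  260.778] F [-2.448  1.745  7.046] T [0.231 0.412 0.36 ] tau6 -0.276 dq6 0.476 w 0.631 yaw -0.555
```

>>> send_rows(
  targets=[
    {"offset":[0,0,0],"spin":-0.04},
    {"offset":[0,0,0],"spin":-0.08},
  ],
)

```text
time_s: 7.55
eef_pos: [569.1, -169.1, 260.8]
ee_rot: [0.001, 0.312, 0.95, -0.0]
force: [-3.0, 2.2, 6.1]
grip_width: 0.635
grip_force: 94.0
```

```bash
python3 s.py
```

```text
t 7.55 j6 -1.422 pos [ 569.077 -169.14   260.77 ] F [-3.03   2.15   6.123] T [0.238 0.423 0.588] tau6 -0.089 dq6 0.467 w 0.635 yaw -0.6349
```

>>> send_rows(
  targets=[
    {"offset":[0,0,0],"spin":-0.04},
  ],
)

```text
time_s: 7.63
eef_pos: [569.1, -169.1, 260.8]
ee_rot: [0.001, 0.331, 0.944, -0.0]
force: [-2.4, 1.5, 7.0]
grip_width: 0.631
grip_force: 94.1
```

```bash
python3 s.py
```

```text
t 7.63 j6 -1.382 pos [ 569.07  -169.138  260.761] F [-2.355  1.484  7.001] T [0.167 0.462 0.678] tau6 0.062 dq6 0.474 w 0.631 yaw -0.6746
```

>>> send_rows(
  targets=[
    {"offset":[0,0,0],"spin":-0.04},
  ],
)

```text
time_s: 7.72
eef_pos: [569.1, -169.1, 260.8]
ee_rot: [0.001, 0.35, 0.937, -0.0]
force: [-3.1, 1.5, 6.0]
grip_width: 0.629
grip_force: 94.1
```

```bash
python3 s.py
```

```text
t 7.72 j6 -1.342 pos [ 569.064 -169.112  260.754] F [-3.107  1.477  5.961] T [0.135 0.471 0.899] tau6 0.194 dq6 0.476 w 0.629 yaw -0.7143
```

>>> send_rows(
  targets=[
    {"offset":[0,0,0],"spin":-0.04},
  ],
)

```text
time_s: 7.8
eef_pos: [569.1, -169.1, 260.7]
ee_rot: [0.001, 0.368, 0.93, -0.0]
force: [-2.4, 1.6, 5.6]
grip_width: 0.631
grip_force: 94.1
```

```bash
python3 s.py
```

```text
t 7.8 j6 -1.303 pos [ 569.056 -169.128  260.749] F [-2.368  1.562  5.614] T [0.176 0.471 0.988] tau6 0.32 dq6 0.473 w 0.631 yaw -0.7541
```

Torque is 1.0 N m while turning, so I'll stop here, open and retreat upwards.

>>> send_rows(
  targets=[
    {"offset":[0,0,0],"spin":0},
    {"offset":[0,0,0],"spin":0},
  ],
)

```text
time_s: 7.97
eef_pos: [569.1, -169.1, 260.8]
ee_rot: [0.001, 0.367, 0.93, -0.0]
force: [-2.0, 0.4, 6.4]
grip_width: 0.63
grip_force: 94.1
```

>>> send_rows(
  targets=[
    {"offset":[0,0,0],"spin":0},
    {"offset":[0,0,0],"spin":0},
    {"offset":[0,0,0],"spin":0},
    {"offset":[0,0,0],"spin":0},
    {"offset":[0,0,0],"spin":0},
    {"offset":[0,0,0],"spin":0},
  ],
  grip=1,
)

```text
time_s: 8.47
eef_pos: [569.0, -169.2, 259.2]
ee_rot: [-0.0, 0.368, 0.93, 0.0]
force: [0.8, -0.4, -0.0]
grip_width: 1.0
grip_force: 0.0
```

>>> send_rows(
  targets=[
    {"offset":[0,0,1],"spin":0},
    {"offset":[0,0,3],"spin":0},
    {"offset":[0,0,6],"spin":0},
    {"offset":[0,0,9],"spin":0},
    {"offset":[0,0,10],"spin":0},
    {"offset":[0,0,10],"spin":0},
  ],
)

```text
time_s: 8.97
eef_pos: [569.4, -169.4, 363.0]
ee_rot: [0.003, 0.368, 0.93, -0.0]
force: [-0.5, 0.6, -0.6]
grip_width: 1.002
grip_force: 0.0
```

```bash
python3 s.py; python3 - <<'E'
from h import *
im,d=ctrl.capture("side");cv2.imwrite("pics/f.png",im[:,:,::-1])
for r in ctrl.place_of("side","lever_tip")[:1]: print(r["conf"],r["uv"],unproj("side",r["uv"],d))
E
```

```text
t 8.97 j6 -1.303 pos [ 569.405 -169.404  363.037] F [-0.511  0.622 -0.629] T [-0.008  0.039  0.039] tau6 -0.0 dq6 0.001 w 1.002 yaw -0.7538
0.91 [241.6, 256.6] [593.23526918 219.43012405 253.01162678]
```

View pics/f.png

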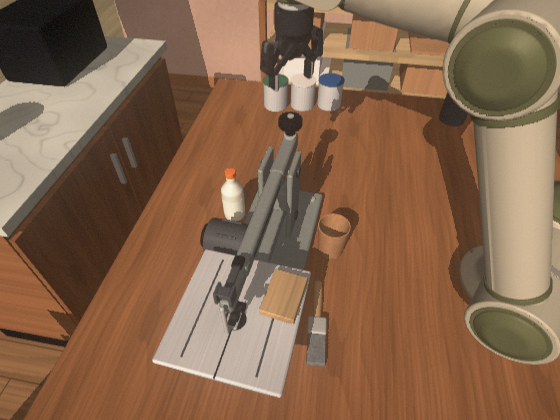

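The picture shows the lever flat at (238,262) and the gripper clear above the wheel at (290,122). The cup, glue, brush and offcut haven't moved.

```bash
python3 -c "
from rig import ctrl
print(ctrl.finish_job())"
```

```text
the job is handed in; nothing more can be done
None
```

The job is handed in: the lever was thrown flat to its stop, then the tension wheel was wound clockwise to about 1.0 N m (read while turning) and released, with nothing else disturbed.

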